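# Find the socket that fits the bench-frame nut

## Robot

A 6-joint arm with a two-finger parallel gripper is mounted at the origin on the work surface. World frame = base frame: x ahead of the robot, y to its left, z up, the work surface at z = 0. Lengths are in mm, angles in rad, forces in N, time in s.
With the tool pointing down it reaches from about 250 to 775 mm from the base axis. Payload 4 kg.
Tool frame: the origin (TCP) lies at the very end of the fingers, on their centre line; the grasp point (between the pads) lies 19 mm behind it; z points along the fingers, y is the line along which they close (so a half turn about z gives the same grasp; the last joint's range is limited). The gripper opens to 85 mm and grips with 20 to 120 N. Pads are 22 mm wide; open, the fingers measure 114 mm over their backs; the gripper's body (76 mm by 85 mm) begins 54 mm behind the grasp point. The pads swing forward as they close: fully open they stand 13 mm farther back than shut.
Start: joints at [-1.373, 0.087, 1.371, -0, 1.684, -0.103], TCP at [162.953, -525.323, 231.341] pointing down, gripper open.
Joint ranges: [-3.1, 3.1], [-0.76, 2.03], [0.27, 2.55], [-1.08, 4.22], [0.17, 2.65], [-2.57, 2.57]. Speed limits (rad/s): [2.79, 2.79, 3.14, 3.14, 3.14, 3.14].

## Interface

Orientations are given as [roll, pitch, yaw] about the fixed x, y, z axes, in that order (R = Rz(yaw) Ry(pitch) Rx(roll)).
In Python, from plant import manip, optics gives the robot as it stands.
- The arm moves only by the shell command python3 -m handwheel 'ROWS'. ROWS is JSON, one flat list of numbers, 7 for each row, row after row: the opening, from 0 (shut) to 1 (fully open), then the shift along the tool's x, y, z in mm, then the turn, a rotation vector about the tool's x, y, z in degrees. A call has 1 to 20 rows; each row is the pose to reach, as a shift and turn from the pose commanded when the call began, along the tool's axes at that moment; what a row does not reach only later rows make up. A row lasts 1/12 s, in which the tool goes at most 41.7 mm and 7.16 degrees, less where a joint would pass 70% of its speed; a pose out of reach is approached as far as the arm can. A call with a gripper value outside its range is refused whole. The fingers move at their own pace and stop on an object; the grip force is fixed at half the most. Time passes only in rows, so rows that repeat a pose let the fingers close. It gives the time, the measured TCP pose, the force and the opening at its end, in the units of the state.
- manip.get_state(): the state, without advancing time (a new reading comes with each control period).
- optics.grab_frame(name): name is "scene" or "side" or "wrist"; returns a dict with "img" (420x560x3 uint8, red, green, blue), "vertical_fov" (degrees; the focal length in pixels is half the picture's height over the tangent of half this angle, whatever the lens; pixels are square), "cx", "cy" (the principal point, pixels), "R" (3x3) and "t" (3): a world point X has camera coordinates R X + t; the wrist camera has in their place "hand_eye" (4x4, takes a point from camera to tool coordinates, whose origin is the TCP and whose axes are the flange's). Camera axes: x right, y down, z forward; pixel columns grow to the right and rows downward; lengths in mm; the calibration is good to about 2 mm. A picture is of the moment at which its call begins: read the wrist's pose just before it. There is no depth.
- manip.finish_job(): hands the job in, once; it reports no verdict.
The state is a dict: "t": time; "q": joint angles; "joint_velocities": joint speeds; "tau": joint torques, N m; "tool_pos": TCP position; "ee_rot": TCP orientation; "wrist_force": force on the tool from outside, world axes, zero at the start; "ft_torque": the same for the moment, N m; "width": finger opening in mm.
Only numpy, scipy, OpenCV 4.12 (cv2) and the standard library are available. Lean on these libraries where they do the work, as an engineer would, in place of code of your own. Each camera call takes 0.05 s, during which the arm holds its last target. There are 200 camera calls.

## Task

One of the three deep sockets on the dowel rack fits the hex nut on the bolted bench-frame joint, but they look alike from outside, so try them on the nut: the right one slides fully down to the washer and turns the nut without slipping. With the socket that fits, turn the nut about an eighth of a turn clockwise (seen from above) and finish still gripping that socket, upright and fully seated over the nut. The other two must stand upright over dowels of the rack, as before, and the other things on the bench stay where they are.

Things in the scene. Friction and masses are not known exactly. Their poses are not given: they have to be found in the camera images.
- socket_a_mid (a point): centre of a dark steel deep socket, an upright cylinder 65 mm long and 40 mm in outer diameter, about 0.3 kg, at first mouth down over a rack dowel; mouth 32.5 mm below this point. Lower 40 mm: hexagon opening, size not given; upper 25 mm: solid, for gripping, with a 12.7 mm square drive hole in the top. z points up, x at a corner of the hexagon
- socket_b_mid (a point): a second such socket
- socket_c_mid (a point): a third such socket
- socket_a: body of socket_a, origin at the centre of its mouth, axes as socket_a_mid. All three sockets look the same from outside: one hexagon is too small to go over the nut and stops on its top, one fits it with about 2 mm of play, one is so large that it drops over the nut but spins round it without turning it
- socket_b: the same socket as socket_b_mid; origin at the centre of its mouth
- socket_c: the same socket as socket_c_mid; origin at the centre of its mouth
- nut_seat (a point): on the nut's axis, level with the washer face where a seated socket's mouth rests, 50 mm above the bench; z up, x points at a corner of the nut and turns with it. Steel hex nut, 24 mm across flats (27.7 across corners), 14 mm high, chamfered top; the 16 mm bolt end stands up through it to 22 mm above this point. Square washer, 50 mm wide
- nut (a joint): turn of the nut on its bolt, rad, 0 at the start, growing clockwise seen from above; it turns stiffly (about 0.2 N m) and stays where it is left
- leg_frame: half-lapped corner of two timbers 95 mm wide and 46 mm thick lying flat on the bench, fixed, held by a steel holdfast; origin on the bench under the nut; one timber runs 450 mm along +y, the other 370 mm along +x. The holdfast stands 330 mm along +y and 126 mm high
- rack: plywood board 75 mm (x) by 250 mm (y), 20 mm thick, fixed, with three upright wooden dowels in a row along y, 80 mm apart, each 12 mm in diameter and 31 mm tall; origin at the centre of its underside
- dowel_0 (a point): foot of the dowel at the rack's -y end, on the top face of the board, on which the sockets' mouths rest
- dowel_1 (a point): foot of the middle dowel
- dowel_2 (a point): foot of the dowel at the rack's +y end
- ratchet_mid (a point): a ratchet handle lying on the bench, 250 mm long, 38 mm high at its head; middle of its length. Leave alone
- finish_tin_mid (a point): a tin of wood finish, 84 mm across, 110 mm tall; its centre. Leave alone
- glue_bottle_mid (a point): a wood glue bottle, 64 mm across, 170 mm tall; its centre. Leave alone
- tape_measure_mid (a point): a tape measure, 75 x 38 x 66 mm; its centre. Leave alone
There are look-alikes about, which are no part of the job. What is shaped like the socket_b but green or red is not meant. Leave any blue or yellow look-alike of the socket_a alone.

How it is judged:
By the outcome, as a careful person would: the job done as asked, in the order asked, and still so for the second after the job is handed in, while the arm keeps its last pose, push and grip.
It also fails if it takes over 72 s, if anything falls off the work surface, if the arm or the gripper's body presses on something with over 40 N, if the wrist force passes 120 N, or if a joint passes its speed limit or range.

## Working session

There is one attempt and no reset: what is moved stays moved. The work goes in short steps, Python scripts to look and compute and a shell command to move; the robot and the scene stay as the last step left them, time stands still between calls to the robot, and variables do not carry over. Pictures are saved under pics/ and viewed, on a budget of 10 in all, crops included, one or two more only if the job needs it, and the job is handed in when it is done.

```bash
ls; mkdir -p pics; python3 - <<'E'
from plant import manip, optics
import cv2,numpy as np
print(manip.get_state())
a=[]
for n in("scene","side"):
    f=optics.grab_frame(n); cv2.imwrite(f"pics/{n}0.png",f["img"][:,:,::-1]); np.save(f"pics/{n}0.npy",f,allow_pickle=True)
    print(n,f["vertical_fov"],f["cx"],f["cy"],f["R"],f["t"])
E
```

```text
pics
{'t': 0.0, 'q': array([-1.37312463e+00,  8.79756605e-02,  1.37226603e+00,  3.98510240e-05,
        1.68360557e+00, -1.03094252e-01]), 'joint_velocities': array([-0.00045719, -0.00190349,  0.00028404, -0.00067148,  0.00130958,
       -0.00120257]), 'tau': array([ 9.93697977e-04, -3.51858044e+01, -3.13277721e+01,  2.14729077e-06,
        1.05310380e-02, -1.00367330e-05]), 'tool_pos': array([ 162.85092883, -524.81498362,  230.12186799]), 'ee_rot': array([-3.13935410e+00, -2.71422470e-04,  3.00770083e-01]), 'wrist_force': array([ 0.45719974, -0.04922122, -0.3531666 ]), 'ft_torque': array([0.0140792 , 0.05935063, 0.005276  ]), 'width': 85.47859132858133}
scene 57.891802406041776 278.99345774284245 213.8216874603537 [[ 0.80614632  0.59169587  0.00491003]
 [ 0.32398419 -0.43443296 -0.8404179 ]
 [-0.49513872  0.67909057 -0.54191664]] [-442.63384882 -105.20059599 1257.9060646 ]
side 51.90516107254423 288.64924097813355 211.52298782452192 [[-0.97493238 -0.22243268  0.00552846]
 [-0.16311511  0.6976005  -0.69767256]
 [ 0.15132852 -0.68108535 -0.71639544]] [ 558.54960164  152.51206616 1157.11711936]
```

View pics/scene0.png

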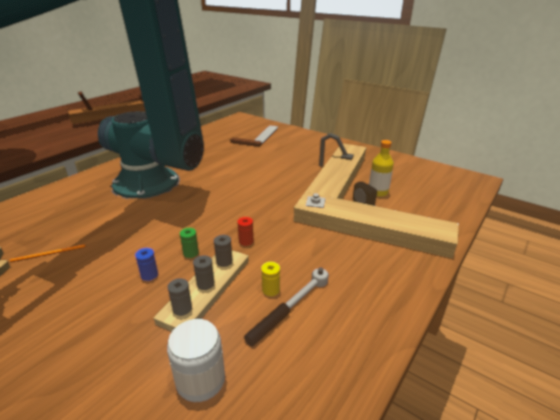

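View pics/side0.png

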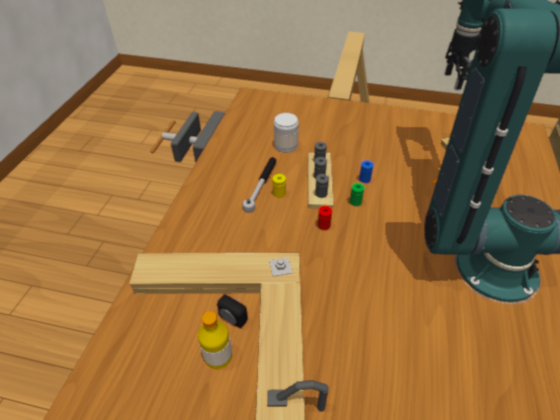

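The dark sockets are at scene (180,297), (204,272) and (223,250), and at side (320,152), (320,168) and (322,186). They are the only dark ones and they stand on the rack dowels. The blue, green, red and yellow look-alikes stand on the bench. The nut is at scene (316,201) and side (281,266).

```bash
cat > h.py <<'E'
import numpy as np,cv2
from scipy.spatial.transform import Rotation as Ro
from plant import manip,optics
def foc(f): return f["img"].shape[0]/2/np.tan(np.radians(f["vertical_fov"]/2))
def cam(f,st=None):
    """camera->world rotation and camera centre"""
    if "R" in f: R=np.array(f["R"]); return R.T,-R.T@np.array(f["t"])
    Rt=Ro.from_euler("xyz",st["ee_rot"]).as_matrix(); H=np.array(f["hand_eye"])
    return Rt@H[:3,:3],Rt@H[:3,3]+st["tool_pos"]
def ray(f,uv,st=None):
    R,c=cam(f,st); F=foc(f)
    return c,R@np.array([(uv[0]-f["cx"])/F,(uv[1]-f["cy"])/F,1])
def onz(f,uv,z,st=None):
    c,d=ray(f,uv,st); return c+d*(z-c[2])/d[2]
def proj(f,X,st=None):
    R,c=cam(f,st); p=R.T@(np.array(X)-c); return p[:2]/p[2]*foc(f)+[f["cx"],f["cy"]]
def cross(r1,r2):
    (c1,d1),(c2,d2)=r1,r2
    s=np.linalg.lstsq(np.c_[d1,-d2],c2-c1,rcond=None)[0]
    a,b=c1+s[0]*d1,c2+s[1]*d2; return (a+b)/2,np.linalg.norm(a-b)
def grab(n,name):
    st=manip.get_state(); f=optics.grab_frame(n); cv2.imwrite(f"pics/{name}.png",f["img"][:,:,::-1])
    np.save(f"pics/{name}.npy",(f,st),allow_pickle=True); return f,st
E
python3 - <<'E'
from h import *
F={n:np.load(f"pics/{n}0.npy",allow_pickle=True).item() for n in("scene","side")}
out={}
for n,(x0,x1,y0,y1) in {"scene":(160,240,230,320),"side":(308,335,138,202)}.items():
    im=F[n]["img"].astype(int); m=((im.max(2)<110)&(im.max(2)-im.min(2)<30)).astype(np.uint8)
    k=np.zeros_like(m);k[y0:y1,x0:x1]=m[y0:y1,x0:x1]
    N,l,s,c=cv2.connectedComponentsWithStats(k)
    out[n]=[(c[i],s[i]) for i in range(1,N) if s[i][4]>30]
    for a in out[n]: print(n,a)
for a,b in (((180,297),(320,152)),((204,272),(320,168)),((223,250),(322,186)),((316,201),(281,266))):
    print(cross(ray(F["scene"],a),ray(F["side"],b)))
    z=52.5 if a[0]<300 else 66
    print(onz(F["scene"],a,z),onz(F["side"],b,z))
f,st=grab("wrist","w0");print(f["hand_eye"],f["vertical_fov"],f["cx"],f["cy"])
E
```

```text
scene (array([222.79949239, 250.07106599]), array([215, 236,  16,  30, 394], dtype=int32))
scene (array([203.4692623 , 272.01639344]), array([194, 257,  19,  32, 488], dtype=int32))
scene (array([179.72297297, 296.68918919]), array([169, 280,  22,  35, 592], dtype=int32))
side (array([320.33044983, 169.83910035]), array([314, 143,  14,  54, 578], dtype=int32))
(array([ 540.70969543, -318.18235091,   53.83759536]), np.float64(1.1371590573747576))
[ 540.20509226 -317.28740002   52.5       ] [ 540.52368919 -320.45689949   52.5       ]
(array([ 526.20272738, -238.39967427,   53.91172445]), np.float64(0.020985869008815997))
[ 524.9194748  -237.35937256   52.5       ] [ 526.42251556 -240.0685599    52.5       ]
(array([ 505.77291447, -158.29690445,   52.73880278]), np.float64(0.4161473640641877))
[ 505.30606204 -158.10770307   52.5       ] [ 505.96306817 -158.38152858   52.5       ]
(array([557.82395313, 160.64784593,  49.92674443]), np.float64(2.7042994878006406))
[572.5890856  137.39353056  66.        ] [553.68661891 171.71511468  66.        ]
[[-5.08772105e-04 -9.65892863e-01 -2.58941535e-01  6.52920886e+01]
 [ 9.99999245e-01 -2.01877035e-04 -1.21177985e-03  2.79298663e-01]
 [ 1.11817516e-03 -2.58941956e-01  9.65892237e-01 -1.42002114e+02]
 [ 0.00000000e+00  0.00000000e+00  0.00000000e+00  1.00000000e+00]] 66.82285305720201 283.94858324818557 210.40398563883295
```

```bash
python3 -m handwheel '[0.7,432,-167,-10,0,0,-85, 0.7,432,-167,-10,0,0,-85, 0.7,432,-167,-10,0,0,-85, 0.7,432,-167,-10,0,0,-85, 0.7,432,-167,-10,0,0,-85, 0.7,432,-167,-10,0,0,-85, 0.7,432,-167,-10,0,0,-85, 0.7,432,-167,-10,0,0,-85, 0.7,432,-167,-10,0,0,-85, 0.7,432,-167,-10,0,0,-85, 0.7,432,-167,-10,0,0,-85, 0.7,432,-167,-10,0,0,-85, 0.7,432,-167,-10,0,0,-85, 0.7,432,-167,-10,0,0,-85, 0.7,432,-167,-10,0,0,-85]' && python3 - <<'E'
from h import *
f,st=grab("wrist","w1"); print(st["tool_pos"],st["ee_rot"],st["q"],st["t"],st["width"])
for n,X in dict(a=(541,-318,85),b=(525,-238,85),c=(506,-158,85)).items(): print(n,proj(f,X,st))
E
```

```text
t: 1.4
tool_pos: [525.3, -238.5, 241.0]
ee_rot: [-3.141, 0.0, 1.781]
wrist_force: [0.4, -0.2, -0.3]
width: 59.7
[ 525.28300145 -238.52044847  241.02126979] [-3.14057841e+00  2.68645324e-05  1.78089386e+00] [-5.24114444e-01  1.46349867e-01  1.28642701e+00 -7.06276318e-04
  1.70955067e+00 -7.34309388e-01] 1.4 59.65033094353745
a [283.06087014 273.19651284]
b [284.038755   195.19965922]
c [281.86632129 104.85241749]
```

View pics/w1.png

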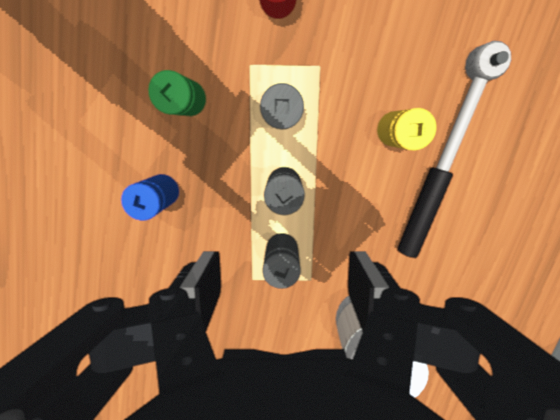

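The tops of the dark sockets are at about (282,105), (284,190) and (282,268), standing on the rack. Green (177,92), blue (150,197), yellow (408,129) and red (278,5) are look-alikes off the rack. I'll confirm this in one enlarged crop, which also shows the drive squares.

```bash
python3 - <<'E'
from h import *
im=cv2.imread("pics/w1.png")
t=[]
for y in (105,192,266):
    t.append(cv2.resize(im[y-32:y+32,252:316],(260,260),interpolation=cv2.INTER_CUBIC))
c=np.hstack(t); c=cv2.convertScaleAbs(c,alpha=2.0,beta=0); cv2.imwrite("pics/c1.png",c)
f,st=np.load("pics/w1.npy",allow_pickle=True)
for uv in ((282,105),(284,191),(283,268)): print(onz(f,uv,85,st))
E
```

```text
[ 506.14218171 -158.09746941   85.        ]
[ 524.1118644  -234.00375165   85.        ]
[ 539.73983668 -312.3536231    85.        ]
```

View pics/c1.png

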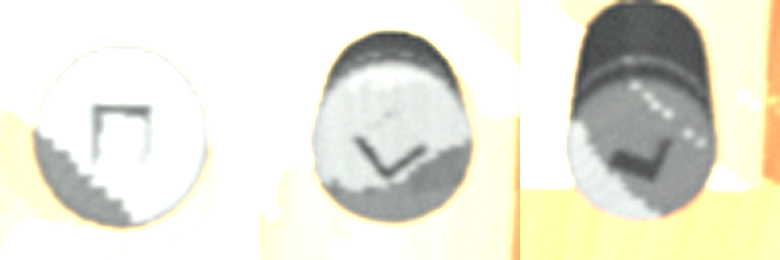

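Top centres refined from the crop are a ≈ (541,-316), b ≈ (525,-238) and c ≈ (506,-159), which agree with the two-view fix. The drive squares, relative to the rack frame, are at c ≈ 0°, b ≈ 36° and a ≈ 66° (mod 90). I'll pick c first.

```bash
python3 -m handwheel '[0.7,82,-2,20,0,0,0, 0.7,82,-2,40,0,0,0, 0.7,82,-2,80,0,0,0, 0.7,82,-2,120,0,0,0, 0.7,82,-2,150,0,0,0, 0.7,82,-2,175,0,0,0, 0.7,82,-2,188,0,0,0, 0.7,82,-2,188,0,0,0, 0.7,82,-2,188,0,0,0, 0,82,-2,188,0,0,0, 0,82,-2,188,0,0,0, 0,82,-2,188,0,0,0, 0,82,-2,188,0,0,0, 0,82,-2,188,0,0,0, 0,82,-2,188,0,0,0]'; python3 -m handwheel '[0,0,0,-40,0,0,0, 0,0,0,-80,0,0,0, 0,0,0,-120,0,0,0, 0,0,0,-120,0,0,0]'
```

```text
t: 2.7
tool_pos: [507.7, -159.3, 55.8]
ee_rot: [3.139, 0.003, 1.784]
wrist_force: [-2.5, -2.0, 7.0]
width: 38.4
t: 3.03
tool_pos: [511.4, -159.8, 183.7]
ee_rot: [3.126, 0.011, 1.784]
wrist_force: [1.5, -0.4, -1.4]
width: 37.8
```

```bash
python3 -m handwheel '[0,232,116,-35,0,0,0, 0,232,116,-35,0,0,0, 0,232,116,-35,0,0,0, 0,232,116,-35,0,0,0, 0,232,116,-35,0,0,0, 0,232,116,-35,0,0,0, 0,232,116,-35,0,0,0, 0,232,116,-35,0,0,0, 0,232,116,-35,0,0,0, 0,232,116,-35,0,0,0]'; python3 - <<'E'
from h import *
f,st=grab("wrist","w2"); print(st["tool_pos"],st["ee_rot"],st["q"],st["t"],st["width"],st["wrist_force"])
u,v=proj(f,(558,161,66),st).astype(int);print(u,v)
im=f["img"][:,:,::-1]; print(im.shape)
v0=max(0,min(v-60,300));u0=max(0,u-80)
c=cv2.resize(im[v0:v0+120,u0:u0+160],None,fx=4,fy=4,interpolation=cv2.INTER_CUBIC)
print(u0,v0);cv2.imwrite("pics/c2.png",np.hstack([c,])[:480])
E
```

```text
t: 3.87
tool_pos: [570.6, 92.3, 207.6]
ee_rot: [-3.14, 0.001, 1.784]
wrist_force: [-0.2, -0.6, -2.6]
width: 38.4
[570.58125205  92.32371921 207.58562816] [-3.14024287e+00  6.03966301e-04  1.78359931e+00] [ 6.27865396e-02  1.56117141e-01  1.34123514e+00 -8.01147341e-04
  1.64548471e+00 -1.50075317e-01] 3.8667 38.42393809308063 [-0.15505102 -0.55901609 -2.5712358 ]
286 119
(420, 560, 3)
206 59
```

View pics/c2.png

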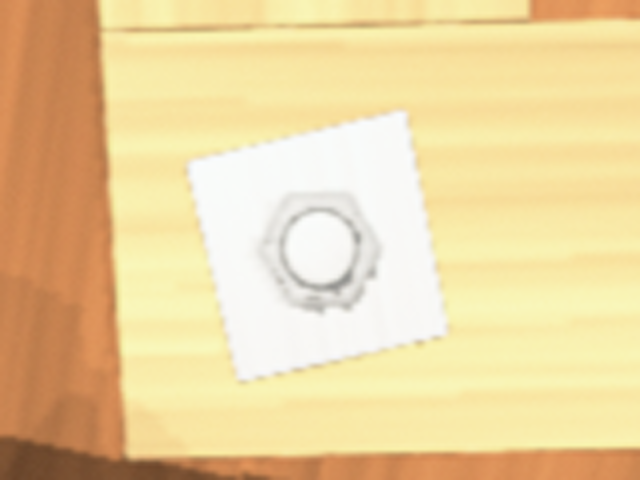

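In the crop the nut is at about (320,249), which is (286,121) in the full picture. Its corners point left and right, so it sits at 0° to the tool's y axis, within 2° or so.

```bash
python3 - <<'E'
from h import *
f,st=np.load("pics/w2.npy",allow_pickle=True)
for n,p,z in (("bolt",(319,248),72),("nut",(321,249),63),("washer",(321,246),50)):
    X=onz(f,(206+p[0]/4-.4,59+p[1]/4-.4),z,st); d=X-st["tool_pos"]; R=Ro.from_euler("xyz",st["ee_rot"]).as_matrix()
    print(n,X,"tool",R.T@d)
# verify washer size
P=[onz(f,(206+a/4,59+b/4),50,st) for a,b in((190,162),(405,112),(447,332),(240,380))]
print([np.linalg.norm(P[i]-P[i-1]) for i in range(4)])
# socket in grip: bottom of held socket
cv2.imwrite("pics/c3.png",cv2.convertScaleAbs(cv2.resize(f["img"][170:330,190:390,::-1],None,fx=3,fy=3),alpha=2))
for z in (-33+0,32): print(proj(f,st["tool_pos"]+np.array([0,0,z]),st))
E
```

```text
bolt [556.91710007 159.89139915  72.        ] tool [ 69.01129188   1.09735435 135.54261467]
nut [557.39377058 159.89738024  63.        ] tool [ 68.92190072   1.57668343 144.54203151]
washer [557.28920878 160.7021941   50.        ] tool [ 69.73849512   1.66200382 157.54143736]
[np.float64(49.116322445760424), np.float64(48.820468254306824), np.float64(48.67233864644437), np.float64(49.05985768080413)]
[284.37060674 240.89946229]
[284.50329186 300.00714549]
```

View pics/c3.png

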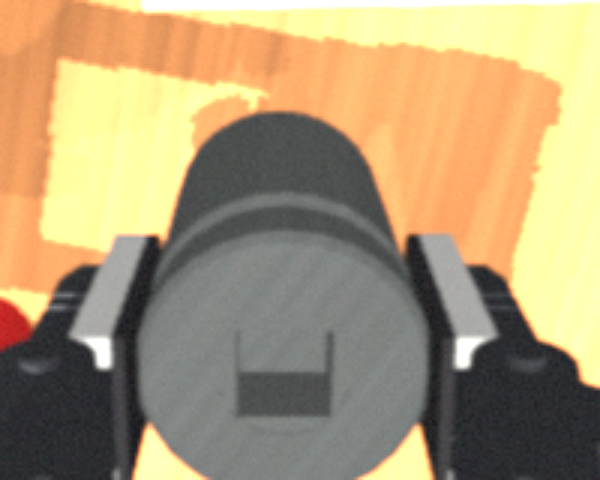

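Two edges of the held socket give its offset along the tool x axis as about 0.2 mm, with the mouth about 37 mm below the TCP. So seated means TCP z ≈ 87, and resting on top of the nut means z ≈ 101. I'll go above the nut.

```bash
python3 -m handwheel '[0,35,1,0,0,0,0, 0,69,1.5,0,0,0,0, 0,69,1.5,40,0,0,0, 0,69,1.5,70,0,0,0, 0,69,1.5,88,0,0,0, 0,69,1.5,93,0,0,0, 0,69,1.5,93,0,0,0, 0,69,1.5,93,0,0,0]'; python3 -m handwheel '[0,0,0,4,0,0,0, 0,0,0,8,0,0,0, 0,0,0,11,0,0,0, 0,0,0,13,0,0,0, 0,0,0,15,0,0,0, 0,0,0,15,0,0,0]'
```

```text
t: 4.58
tool_pos: [558.6, 160.0, 116.3]
ee_rot: [3.14, 0.0, 1.783]
wrist_force: [-0.1, -0.4, -1.3]
width: 38.5
t: 5.08
tool_pos: [557.7, 161.0, 99.9]
ee_rot: [-3.141, 0.0, 1.784]
wrist_force: [-1.1, -0.4, -2.6]
width: 38.6
```

```bash
python3 -m handwheel '[0,0,0,2,0,0,0, 0,0,0,4,0,0,0, 0,0,0,6,0,0,0, 0,0,0,6,0,0,0]'
```

```text
t: 5.42
tool_pos: [558.1, 161.3, 98.9]
ee_rot: [3.139, -0.0, 1.785]
wrist_force: [-7.1, -1.1, 13.7]
width: 38.5
```

It is blocked at the nut's top with 14 N. I'll turn it under light pressure to look for the hex alignment.

```bash
python3 -m handwheel '[0,0,0,0,0,0,6, 0,0,0,0,0,0,12, 0,0,0,0,0,0,18, 0,0,0,0,0,0,18]';  python3 -m handwheel '[0,0,0,0,0,0,6, 0,0,0,0,0,0,12, 0,0,0,0,0,0,18, 0,0,0,0,0,0,18]'; python3 -m handwheel '[0,0,0,0,0,0,6, 0,0,0,0,0,0,12, 0,0,0,0,0,0,18, 0,0,0,0,0,0,24, 0,0,0,0,0,0,24]'
```

```text
t: 5.75
tool_pos: [560.5, 161.1, 99.3]
ee_rot: [3.133, -0.001, 1.467]
wrist_force: [-1.2, -0.2, 10.6]
width: 38.5
t: 6.08
tool_pos: [560.9, 160.4, 99.3]
ee_rot: [3.133, -0.003, 1.152]
wrist_force: [0.1, -2.8, 10.8]
width: 38.5
t: 6.5
tool_pos: [560.6, 159.9, 99.3]
ee_rot: [3.135, -0.005, 0.733]
wrist_force: [-0.4, -3.5, 10.7]
width: 38.3
```

```bash
for i in 1; do python3 -m handwheel '[0,1.5,0,0,0,0,0, 0,1.5,0,0,0,0,0, 0,1,1,0,0,0,0, 0,1,1,0,0,0,0, 0,0,1.5,0,0,0,0, 0,0,1.5,0,0,0,0, 0,-1,1,0,0,0,0, 0,-1,1,0,0,0,0, 0,-1.5,0,0,0,0,0, 0,-1.5,0,0,0,0,0, 0,-1,-1,0,0,0,0, 0,-1,-1,0,0,0,0, 0,0,-1.5,0,0,0,0, 0,0,-1.5,0,0,0,0, 0,1,-1,0,0,0,0, 0,1,-1,0,0,0,0, 0,0,0,0,0,0,0, 0,0,0,0,0,0,0]'; python3 -m handwheel '[0,0,0,0,0,0,-6, 0,0,0,0,0,0,-12, 0,0,0,0,0,0,-18, 0,0,0,0,0,0,-24, 0,0,0,0,0,0,-30, 0,0,0,0,0,0,-30]'; python3 -m handwheel '[0,1.5,0,0,0,0,0, 0,1.5,0,0,0,0,0, 0,1,1,0,0,0,0, 0,1,1,0,0,0,0, 0,0,1.5,0,0,0,0, 0,0,1.5,0,0,0,0, 0,-1,1,0,0,0,0, 0,-1,1,0,0,0,0, 0,-1.5,0,0,0,0,0, 0,-1.5,0,0,0,0,0, 0,-1,-1,0,0,0,0, 0,-1,-1,0,0,0,0, 0,0,-1.5,0,0,0,0, 0,0,-1.5,0,0,0,0, 0,1,-1,0,0,0,0, 0,1,-1,0,0,0,0, 0,0,0,0,0,0,0, 0,0,0,0,0,0,0]'; done; python3 - <<'E'
from h import *
for n in("scene","side"):
    f,st=grab(n,n+"1")
E
```

```text
t: 8.0
tool_pos: [560.6, 160.0, 99.2]
ee_rot: [3.135, -0.005, 0.737]
wrist_force: [-0.6, -3.3, 10.7]
width: 38.5
t: 8.5
tool_pos: [559.7, 161.9, 99.3]
ee_rot: [3.136, -0.004, 1.265]
wrist_force: [-3.2, 0.4, 11.9]
width: 38.6
t: 10.0
tool_pos: [559.8, 161.8, 99.3]
ee_rot: [3.136, -0.004, 1.261]
wrist_force: [-2.3, 0.7, 12.2]
width: 39.0
```

c sits on top of the nut at every angle and offset tried, so it is too small. I'll return it to its dowel.

```bash
python3 -m handwheel '[0,0,0,-40,0,0,0, 0,0,0,-80,0,0,0, 0,-319,48.5,-90,0,0,-30, 0,-319,48.5,-90,0,0,-30, 0,-319,48.5,-90,0,0,-30, 0,-319,48.5,-90,0,0,-30, 0,-319,48.5,-90,0,0,-30, 0,-319,48.5,-90,0,0,-30, 0,-319,48.5,-90,0,0,-30, 0,-319,48.5,-90,0,0,-30, 0,-319,48.5,-90,0,0,-30, 0,-319,48.5,-90,0,0,-30, 0,-319,48.5,-90,0,0,-30, 0,-319,48.5,-90,0,0,-30]'; python3 -m handwheel '[0,0,0,40,0,0,0, 0,0,0,80,0,0,0, 0,0,0,105,0,0,0, 0,0,0,118,0,0,0, 0,0,0,125,0,0,0, 0,0,0,128,0,0,0, 0,0,0,128,0,0,0]'
```

```text
t: 11.27
tool_pos: [506.8, -156.4, 184.2]
ee_rot: [3.142, -0.001, 1.786]
wrist_force: [-0.6, 0.6, -3.8]
width: 38.2
t: 11.85
tool_pos: [507.1, -156.6, 56.8]
ee_rot: [3.141, -0.0, 1.786]
wrist_force: [-0.0, 0.6, -2.9]
width: 38.3
```

```bash
python3 -m handwheel '[0,0,0,1.5,0,0,0, 0,0,0,1.5,0,0,0, 0.7,0,0,1.5,0,0,0, 0.7,0,0,1.5,0,0,0, 0.7,0,0,1.5,0,0,0, 0.7,0,0,1.5,0,0,0, 0.7,0,0,-35,0,0,0, 0.7,0,0,-70,0,0,0, 0.7,-42,0,-75,0,0,0, 0.7,-83,0,-75,0,0,0, 0.7,-83,0,-75,0,0,0, 0.7,-83,0,-35,0,0,0, 0.7,-83,0,-8,0,0,0, 0.7,-83,0,1,0,0,0, 0.7,-83,0,1,0,0,0]'; python3 - <<'E'
from h import *
f,st=grab("wrist","w3"); print(st["tool_pos"],st["width"])
E
python3 -m handwheel '[0,0,0,0,0,0,0, 0,0,0,0,0,0,0, 0,0,0,0,0,0,0, 0,0,0,0,0,0,0, 0,0,0,0,0,0,0, 0,0,0,0,0,0,0, 0,0,0,0,0,0,0]'
```

```text
t: 13.1
tool_pos: [521.8, -237.5, 51.6]
ee_rot: [-3.136, -0.005, 1.784]
wrist_force: [0.1, -0.7, -0.3]
width: 59.6
[ 521.76189399 -237.46860821   51.56878122] 59.583387369486054
t: 13.73
tool_pos: [525.7, -239.6, 58.1]
ee_rot: [3.138, 0.003, 1.784]
wrist_force: [-1.6, 0.0, 6.2]
width: 38.3
```

View pics/w3.png

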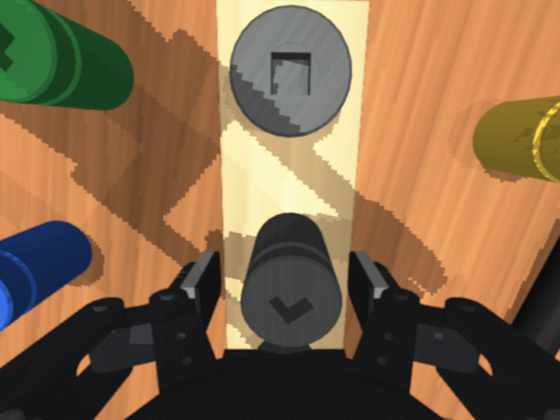

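c stands on its dowel again at (291,70), and b is gripped at (291,290). I'll lift b and carry it to the nut.

```bash
python3 -m handwheel '[0,0,0,-40,0,0,0, 0,0,0,-80,0,0,0, 0,0,0,-120,0,0,0, 0,200,60,-140,0,0,0, 0,200,60,-140,0,0,0, 0,200,60,-140,0,0,0, 0,200,60,-140,0,0,0, 0,200,60,-140,0,0,0, 0,200,60,-140,0,0,0, 0,200,60,-140,0,0,0, 0,200,60,-140,0,0,0]'; python3 - <<'E'
from h import *
f,st=grab("wrist","w4"); R=Ro.from_euler("xyz",st["ee_rot"]).as_matrix()
print(st["tool_pos"],st["ee_rot"],R.T@(np.array([557.2,159.9,st["tool_pos"][2]])-st["tool_pos"]),st["width"])
f3,s3=np.load("pics/w3.npy",allow_pickle=True)
v=[onz(f3,p,85,s3)[:2] for p in((270,302),(289,322),(312,301))]
for d in (v[0]-v[1],v[2]-v[1]): print(np.degrees(np.arctan2(d[1],d[0]))-np.degrees(1.784)+90, np.linalg.norm(d))
g=cv2.cvtColor(f["img"],cv2.COLOR_RGB2GRAY); m=((g<95)).astype(np.uint8)
print([ (v,int(g[v,284])) for v in range(196,262,3)])
E
```

```text
t: 14.65
tool_pos: [540.1, -30.3, 194.7]
ee_rot: [-3.14, 0.0, 1.786]
wrist_force: [0.9, -0.3, -4.6]
width: 38.6
[540.11378975 -30.32919288 194.67541455] [-3.14034670e+00  3.79205166e-04  1.78557309e+00] [ 1.82216901e+02  5.72369260e+01 -1.40412210e-01] 38.57295752951619
130.02642522749483 11.350738702345156
46.29355967507831 12.669002826969257
[(196, 106), (199, 111), (202, 113), (205, 47), (208, 42), (211, 44), (214, 42), (217, 44), (220, 38), (223, 43), (226, 42), (229, 41), (232, 61), (235, 48), (238, 43), (241, 41), (244, 62), (247, 67), (250, 69), (253, 72), (256, 70), (259, 70)]
```

```bash
python3 -m handwheel '[0,181,57,0,0,0,0, 0,181,57,0,0,0,0, 0,181,57,0,0,0,0, 0,181,57,0,0,0,0, 0,181,57,0,0,0,0, 0,181,57,40,0,0,0, 0,181,57,65,0,0,0, 0,181,57,79,0,0,0, 0,181,57,79,0,0,0, 0,181,57,79,0,0,0]'; python3 -m handwheel '[0,0,0,5,0,0,0, 0,0,0,10,0,0,0, 0,0,0,14,0,0,0, 0,0,0,17,0,0,0, 0,0,0,20,0,0,0, 0,0,0,22,0,0,0, 0,0,0,22,0,0,0]'
```

```text
t: 15.53
tool_pos: [557.5, 156.8, 114.9]
ee_rot: [-3.138, 0.0, 1.782]
wrist_force: [1.7, 0.6, -2.4]
width: 38.7
t: 16.12
tool_pos: [557.5, 158.4, 93.7]
ee_rot: [-3.141, 0.0, 1.784]
wrist_force: [0.1, 0.7, -4.0]
width: 38.7
```

It went past the nut's top without contact. I'll keep lowering.

```bash
python3 -m handwheel '[0,0,0,2,0,0,0, 0,0,0,4,0,0,0, 0,0,0,6,0,0,0, 0,0,0,8,0,0,0, 0,0,0,8,0,0,0]'; python3 - <<'E'
from h import *
print(manip.get_state()["wrist_force"],manip.get_state()["ft_torque"])
E
```

```text
t: 16.53
tool_pos: [558.0, 158.5, 88.2]
ee_rot: [3.141, 0.0, 1.784]
wrist_force: [-3.1, -0.6, 3.8]
width: 38.3
[-3.10656058 -0.60473696  3.77899902] [-0.09976714  0.60499672  0.016364  ]
```

```bash
P='import sys;from plant import manip;s=manip.get_state();print("Mz",s["ft_torque"].round(3),"yaw",s["ee_rot"][2].round(3))'; python3 -m handwheel '[0,0,0,0,0,0,4, 0,0,0,0,0,0,4]'|tail -2; python3 -c "$P"; python3 -m handwheel '[0,0,0,0,0,0,4, 0,0,0,0,0,0,4]'|tail -2; python3 -c "$P"; python3 -m handwheel '[0,0,0,0,0,0,4, 0,0,0,0,0,0,4]'|tail -2; python3 -c "$P"; python3 -m handwheel '[0,0,0,0,0,0,4, 0,0,0,0,0,0,4]'|tail -2; python3 -c "$P"; python3 -m handwheel '[0,0,0,0,0,0,4, 0,0,0,0,0,0,4]'; python3 -c "$P"
```

```text
wrist_force: [-1.5, 0.5, 4.2]
width: 38.4
Mz [ 0.051  0.213 -0.023] yaw 1.714
wrist_force: [-0.1, 0.3, 4.7]
width: 38.1
Mz [ 0.138 -0.021 -0.007] yaw 1.645
wrist_force: [-0.1, 1.0, 6.0]
width: 38.3
Mz [ 0.183 -0.141 -0.061] yaw 1.576
wrist_force: [-0.8, -0.2, 4.7]
width: 38.1
Mz [ 0.079 -0.164 -0.053] yaw 1.507
t: 17.37
tool_pos: [559.3, 158.6, 88.1]
ee_rot: [3.137, -0.001, 1.437]
wrist_force: [1.3, -0.3, 6.3]
width: 38.8
Mz [ 0.028 -0.127 -0.075] yaw 1.437
```

```bash
P='import sys;from plant import manip;s=manip.get_state();print("Mz",s["ft_torque"].round(3),"yaw",s["ee_rot"][2].round(3))'; python3 -m handwheel '[0,0,0,0,0,0,4, 0,0,0,0,0,0,4]'|tail -2; python3 -c "$P"; python3 -m handwheel '[0,0,0,0,0,0,4, 0,0,0,0,0,0,4]'|tail -2; python3 -c "$P"; python3 -m handwheel '[0,0,0,0,0,0,4, 0,0,0,0,0,0,4]'; python3 -c "$P"
```

```text
wrist_force: [-0.8, 0.2, 6.1]
width: 38.3
Mz [-0.021  0.026 -0.125] yaw 1.367
wrist_force: [-1.3, 0.3, 6.4]
width: 38.5
Mz [-0.069  0.111 -0.1  ] yaw 1.297
t: 17.87
tool_pos: [558.7, 158.2, 88.1]
ee_rot: [3.139, -0.001, 1.227]
wrist_force: [-1.0, 0.4, 7.3]
width: 38.3
Mz [-0.109  0.157 -0.107] yaw 1.227
```

The torque is ambiguous, at about 0.1 N m with no clear stiffness. I'll lift off and check whether the nut has turned.

```bash
python3 -m handwheel '[0,0,0,-40,0,0,0, 0,0,0,-80,0,0,0, 0,0,0,-110,0,0,0, 0,-35,0,-120,0,0,0, 0,-70,0,-120,0,0,0, 0,-70,0,-120,0,0,0, 0,-70,0,-120,0,0,0]'; python3 - <<'E'
from h import *
f,st=grab("wrist","w5"); print(st["tool_pos"],st["ee_rot"])
u,v=proj(f,(557.3,160,66),st); print(u,v); u0,v0=int(u)-40,int(v)-30
c=cv2.resize(f["img"][v0:v0+60,u0:u0+80,::-1],None,fx=8,fy=8,interpolation=cv2.INTER_CUBIC)
f2,s2=np.load("pics/w2.npy",allow_pickle=True); u,v=proj(f2,(557.3,160,66),s2);u1,v1=int(u)-40,int(v)-30
d=cv2.resize(f2["img"][v1:v1+60,u1:u1+80,::-1],None,fx=8,fy=8,interpolation=cv2.INTER_CUBIC)
o=np.hstack([d[:,120:520],c[:,120:520]]); o=np.clip((o.astype(float)-100)*1.6,0,255).astype(np.uint8); cv2.imwrite("pics/c5.png",o); print(u0,v0)
E
```

```text
t: 18.45
tool_pos: [533.2, 91.0, 205.0]
ee_rot: [-3.139, 0.001, 1.226]
wrist_force: [0.4, 0.5, -3.0]
width: 38.1
[533.16911345  90.95759357 204.96141098] [-3.13940019e+00  1.31252725e-03  1.22579148e+00]
283.64108115525056 115.30947099106616
243 85
```

View pics/c5.png

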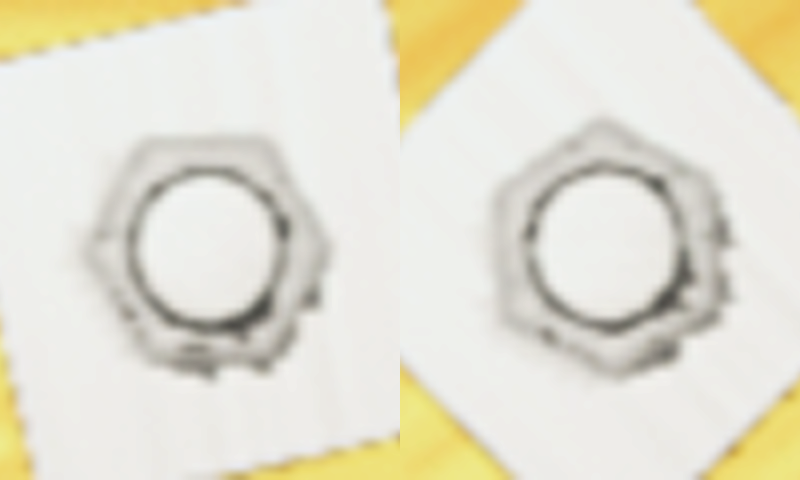

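The view turned 32° with the tool and the nut's corner appears at about 30°, so the nut has not moved. b therefore spins and is the oversized one, which leaves a as the fit. I'll return b to the middle dowel.

```bash
python3 -m handwheel '[0,-313,104,0,0,0,-32, 0,-313,104,0,0,0,-32, 0,-313,104,0,0,0,-32, 0,-313,104,0,0,0,-32, 0,-313,104,0,0,0,-32, 0,-313,104,0,0,0,-32, 0,-313,104,0,0,0,-32, 0,-313,104,0,0,0,-32, 0,-313,104,0,0,0,-32, 0,-313,104,0,0,0,-32, 0,-313,104,0,0,0,-32, 0,-313,104,40,0,0,-32, 0,-313,104,70,0,0,-32, 0,-313,104,70,0,0,-32]'
```

```text
t: 19.67
tool_pos: [522.2, -232.3, 127.7]
ee_rot: [-3.13, -0.012, 1.788]
wrist_force: [-1.7, 1.2, -5.1]
width: 38.5
```

```bash
python3 -m handwheel '[0,0,0,0,0,0,0, 0,0,0,0,0,0,0, 0,0,0,0,0,0,0]'
```

```text
t: 19.92
tool_pos: [528.0, -237.2, 139.5]
ee_rot: [3.137, 0.004, 1.786]
wrist_force: [0.6, -0.2, -3.9]
width: 38.1
```

```bash
python3 -m handwheel '[0,0,-1,25,0,0,0, 0,0,-1,45,0,0,0, 0,0,-1,60,0,0,0, 0,0,-1,72,0,0,0, 0,0,-1,77,0,0,0, 0,0,-1,79,0,0,0, 0,0,-1,79,0,0,0, 0,0,-1,79,0,0,0]'
```

```text
t: 20.58
tool_pos: [526.3, -238.0, 59.0]
ee_rot: [3.139, 0.002, 1.784]
wrist_force: [-0.2, -0.1, -3.4]
width: 38.7
```

```bash
python3 -m handwheel '[0,0,0,1.5,0,0,0, 0,0,0,2.5,0,0,0, 0,0,0,2.5,0,0,0, 0.7,0,0,2.5,0,0,0, 0.7,0,0,2.5,0,0,0, 0.7,0,0,2.5,0,0,0, 0.7,0,0,2.5,0,0,0, 0.7,0,0,-35,0,0,0, 0.7,0,0,-75,0,0,0, 0.7,-40,-1,-85,0,0,0, 0.7,-80,-2,-85,0,0,0, 0.7,-80,-2,-85,0,0,0, 0.7,-80,-2,-85,0,0,0]'; python3 - <<'E'
from h import *
f,st=grab("wrist","w6"); print(st["tool_pos"],st["ee_rot"])
print(proj(f,(541,-317,85),st),proj(f,(525,-238,85),st))
E
```

```text
t: 21.67
tool_pos: [540.0, -317.8, 141.6]
ee_rot: [-3.141, -0.0, 1.782]
wrist_force: [-0.0, 0.8, -0.9]
width: 60.0
[ 540.03225014 -317.82129572  141.64988479] [-3.14113591e+00 -4.41680382e-04  1.78156584e+00]
[285.97138482 227.42383368] [287.62045962  97.33694388]
```

View pics/w6.png

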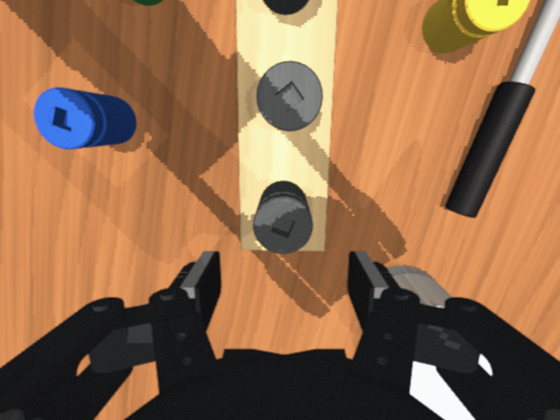

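b is back on its dowel at (290,95), and a is at (283,223). The tin sits close to the right finger, so I'll check its clearance before going down.

```bash
python3 - <<'E'
from h import *
F={n:np.load(f"pics/{n}0.npy",allow_pickle=True).item() for n in("scene","side")}
t,g=cross(ray(F["scene"],(197,360)),ray(F["side"],(286,132))); print("tin",t,g)
a=np.array([540,-315.8]); d=t[:2]-a; y=1.7816
print("tool x,y of tin",d@[np.cos(y),np.sin(y)],d@[np.sin(y),-np.cos(y)])
f,st=np.load("pics/w6.npy",allow_pickle=True); print(onz(f,(283,223),85,st))
E
```

```text
tin [ 674.08633448 -398.93824593   55.68795984] 0.9625257846362119
tool x,y of tin -109.35482899684939 113.7217411306786
[ 538.464599   -314.43924226   85.        ]
```

The tin is about 158 mm away, so the path is clear. I'll grip a.

```bash
python3 -m handwheel '[0.7,2,-0.5,40,0,0,0, 0.7,2,-0.5,70,0,0,0, 0.7,2,-0.5,84,0,0,0, 0.7,2,-0.5,87,0,0,0, 0.7,2,-0.5,87,0,0,0, 0,2,-0.5,87,0,0,0, 0,2,-0.5,87,0,0,0, 0,2,-0.5,87,0,0,0, 0,2,-0.5,87,0,0,0, 0,2,-0.5,87,0,0,0, 0,2,-0.5,87,0,0,0]';  python3 -m handwheel '[0,0,0,-40,0,0,0, 0,0,0,-80,0,0,0, 0,0,0,-120,0,0,0, 0,200,60,-140,0,0,0, 0,200,60,-140,0,0,0, 0,200,60,-140,0,0,0, 0,200,60,-140,0,0,0, 0,200,60,-140,0,0,0, 0,200,60,-140,0,0,0, 0,200,60,-140,0,0,0, 0,200,60,-140,0,0,0, 0,200,60,-140,0,0,0, 0,200,60,-140,0,0,0]'; python3 - <<'E'
from h import *
f,st=grab("wrist","w7"); R=Ro.from_euler("xyz",st["ee_rot"]).as_matrix()
print(st["tool_pos"],st["ee_rot"],R.T@(np.array([557.2,159.9,st["tool_pos"][2]])-st["tool_pos"]),st["width"])
g=cv2.cvtColor(f["img"],cv2.COLOR_RGB2GRAY)
print([ (v,int(g[v,284])) for v in range(196,262,2)])
cv2.imwrite("pics/c7.png",cv2.convertScaleAbs(cv2.resize(f["img"][170:350,190:390,::-1],None,fx=3,fy=3),alpha=2))
E
```

```text
t: 22.63
tool_pos: [540.4, -314.8, 57.7]
ee_rot: [3.139, 0.003, 1.784]
wrist_force: [-1.4, 2.0, 5.8]
width: 38.6
t: 23.72
tool_pos: [555.3, -107.5, 194.6]
ee_rot: [-3.141, -0.0, 1.782]
wrist_force: [0.0, 0.3, -3.0]
width: 38.5
[ 555.27082867 -107.51043697  194.63272023] [-3.14050917e+00 -3.68274405e-05  1.78211415e+00] [ 2.61057345e+02  5.79751975e+01 -5.32011723e-02] 38.479749322325624
[(196, 125), (198, 129), (200, 132), (202, 132), (204, 133), (206, 132), (208, 133), (210, 78), (212, 54), (214, 53), (216, 53), (218, 54), (220, 54), (222, 55), (224, 54), (226, 49), (228, 48), (230, 49), (232, 50), (234, 48), (236, 50), (238, 55), (240, 71), (242, 66), (244, 49), (246, 49), (248, 50), (250, 49), (252, 66), (254, 73), (256, 79), (258, 80), (260, 82)]
```

View pics/c7.png

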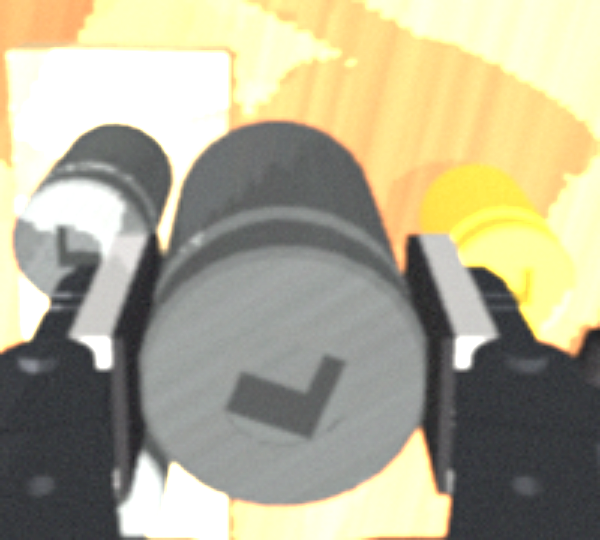

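The mouth and top edges put a's offset along the tool x axis at about -1.5 mm. The drive square is at about 70°, so the hex needs about +8° of turn, or else -22°. Nothing else is touched. I'll go above the nut with +8°.

```bash
python3 -m handwheel '[0,262.5,58,0,0,0,4, 0,262.5,58,0,0,0,8, 0,262.5,58,0,0,0,8, 0,262.5,58,0,0,0,8, 0,262.5,58,0,0,0,8, 0,262.5,58,0,0,0,8, 0,262.5,58,0,0,0,8, 0,262.5,58,0,0,0,8, 0,262.5,58,40,0,0,8, 0,262.5,58,65,0,0,8, 0,262.5,58,79,0,0,8, 0,262.5,58,79,0,0,8, 0,262.5,58,79,0,0,8]'; python3 -m handwheel '[0,0,0,4,0,0,0, 0,0,0,8,0,0,0, 0,0,0,12,0,0,0, 0,0,0,15,0,0,0, 0,0,0,18,0,0,0, 0,0,0,20,0,0,0, 0,0,0,20,0,0,0]'
```

```text
t: 24.85
tool_pos: [556.4, 161.3, 115.2]
ee_rot: [-3.139, 0.001, 1.643]
wrist_force: [0.6, 0.2, -1.7]
width: 38.1
t: 25.43
tool_pos: [557.5, 162.6, 96.4]
ee_rot: [3.139, 0.001, 1.645]
wrist_force: [2.3, -1.3, -2.8]
width: 38.6
```

```bash
python3 -m handwheel '[0,0,0,2,0,0,0, 0,0,0,4,0,0,0, 0,0,0,6,0,0,0, 0,0,0,6,0,0,0]'; python3 -m handwheel '[0,0,0,2,0,0,0, 0,0,0,4,0,0,0, 0,0,0,4,0,0,0]'; python3 -c 'from plant import manip;s=manip.get_state();print(s["ft_torque"],s["q"])'
```

```text
t: 25.77
tool_pos: [557.5, 162.7, 90.4]
ee_rot: [3.139, 0.0, 1.645]
wrist_force: [3.7, -0.9, -3.0]
width: 38.4
t: 26.02
tool_pos: [557.5, 162.7, 87.7]
ee_rot: [3.139, 0.0, 1.645]
wrist_force: [2.6, -1.4, 4.2]
width: 38.3
[-0.37990095 -0.65709791  0.07829648] [ 1.86726066e-01  2.23257102e-01  1.50524850e+00 -6.08430117e-04
  1.41066426e+00  1.13002523e-01]
```

a is fully seated at z ≈ 87.7 with washer contact. I'll turn it clockwise in steps and watch the torque.

```bash
P='from plant import manip;s=manip.get_state();print("M",s["ft_torque"].round(3),"F",s["wrist_force"].round(1),"yaw",s["ee_rot"][2].round(3),s["tool_pos"].round(1))'; for i in 1; do python3 -m handwheel '[0,0,0,0,0,0,4, 0,0,0,0,0,0,4]'>/dev/null; python3 -c "$P"; python3 -m handwheel '[0,0,0,0,0,0,4, 0,0,0,0,0,0,4]'>/dev/null; python3 -c "$P";  python3 -m handwheel '[0,0,0,0,0,0,4, 0,0,0,0,0,0,4]'>/dev/null; python3 -c "$P";  python3 -m handwheel '[0,0,0,0,0,0,4, 0,0,0,0,0,0,4]'>/dev/null; python3 -c "$P";  python3 -m handwheel '[0,0,0,0,0,0,4, 0,0,0,0,0,0,4]'>/dev/null; python3 -c "$P"; done
```

```text
M [-0.427 -0.988  0.055] F [ 5.2 -2.3  3.8] yaw 1.574 [558.  162.6  87.7]
M [-0.594 -1.117  0.036] F [ 5.1 -2.2  2.6] yaw 1.505 [558.3 162.3  87.7]
M [-0.702 -1.201  0.121] F [ 5.1 -3.   2.1] yaw 1.435 [558.5 162.   87.7]
M [-0.75  -1.324  0.109] F [ 6.4 -4.2  4.1] yaw 1.365 [558.6 161.9  87.6]
M [-0.803 -1.336  0.082] F [ 6.1 -4.5  2.4] yaw 1.295 [558.7 161.8  87.7]
```

```bash
P='from plant import manip;s=manip.get_state();print("M",s["ft_torque"].round(3),"F",s["wrist_force"].round(1),"yaw",s["ee_rot"][2].round(3),s["tool_pos"].round(1))';  python3 -m handwheel '[0,-0.4,1.1,0,0,0,5, 0,-0.4,1.1,0,0,0,10, 0,-0.4,1.1,0,0,0,10]'>/dev/null; python3 -c "$P"; python3 -m handwheel '[0,0,0,0,0,0,5, 0,0,0,0,0,0,10, 0,0,0,0,0,0,10]'>/dev/null; python3 -c "$P"
python3 -m handwheel '[0,0,0,-30,0,0,0, 0,0,0,-65,0,0,0, 0,0,0,-100,0,0,0, 0,-35,0,-118,0,0,0, 0,-70,0,-118,0,0,0, 0,-70,0,-118,0,0,0, 0,-70,0,-118,0,0,0]'; python3 - <<'E'
from h import *
f,st=grab("wrist","w8"); print(st["tool_pos"],st["ee_rot"])
X=(557.3,160,66)
u,v=proj(f,X,st); u0,v0=int(u)-40,int(v)-30
c=cv2.resize(f["img"][v0:v0+60,u0:u0+80,::-1],None,fx=8,fy=8,interpolation=cv2.INTER_CUBIC)
o=np.clip((c.astype(float)-100)*1.6,0,255).astype(np.uint8); cv2.imwrite("pics/c8.png",o); print(u0,v0)
E
```

```text
M [-0.686 -1.034  0.031] F [ 4.4 -3.9  3.5] yaw 1.12 [559.  161.3  87.7]
M [-0.921 -1.024  0.051] F [ 4.8 -4.6  3.5] yaw 0.945 [559.1 160.9  87.7]
t: 27.93
tool_pos: [514.0, 105.0, 202.7]
ee_rot: [-3.136, 0.002, 0.946]
wrist_force: [-0.0, 0.6, -2.8]
width: 38.3
[513.97704801 104.95000163 202.7494579 ] [-3.13645998e+00  2.43455427e-03  9.46367118e-01]
248 88
```

View pics/c8.png

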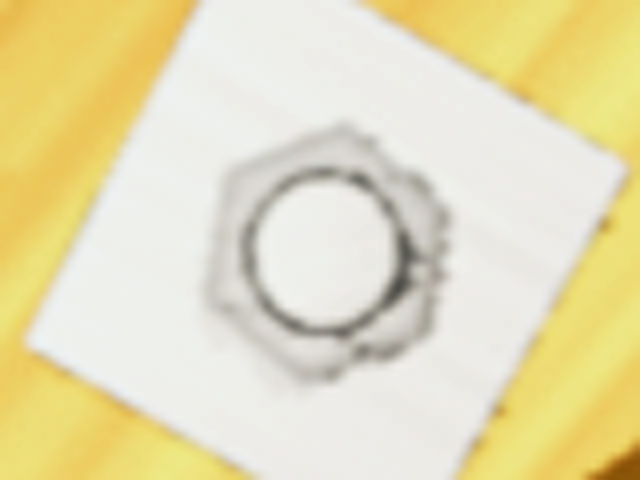

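The nut's corners sit at about 22.5° in a view turned 48°, so it has turned about 25.5° clockwise (40° of tool turn less about 14° of play). a is confirmed as the fit. I'll reseat it with 5° of back-off, then turn about 19.5° more.

```bash
python3 -m handwheel '[0,35,0,0,0,0,-5, 0,70,0,0,0,0,-5, 0,70,0,0,0,0,-5, 0,70,0,40,0,0,-5, 0,70,0,75,0,0,-5, 0,70,0,89,0,0,-5, 0,70,0,89,0,0,-5, 0,70,0,94,0,0,-5, 0,70,0,98,0,0,-5, 0,70,0,102,0,0,-5, 0,70,0,105,0,0,-5, 0,70,0,108,0,0,-5, 0,70,0,108,0,0,-5]'; python3 -m handwheel '[0,0,0,3,0,0,0, 0,0,0,6,0,0,0, 0,0,0,8,0,0,0, 0,0,0,10,0,0,0, 0,0,0,10,0,0,0]'
```

```text
t: 29.07
tool_pos: [558.0, 161.4, 96.7]
ee_rot: [3.14, 0.0, 1.034]
wrist_force: [0.1, -1.9, -1.7]
width: 38.2
t: 29.48
tool_pos: [558.2, 161.7, 88.0]
ee_rot: [3.14, -0.0, 1.034]
wrist_force: [-1.3, -3.6, 4.6]
width: 38.5
```

```bash
python3 -m handwheel '[0,0,0,0,0,0,5, 0,0,0,0,0,0,10, 0,0,0,0,0,0,15, 0,0,0,0,0,0,20, 0,0,0,0,0,0,25, 0,0,0,0,0,0,25, 0,0,0,0,0,0,25, 0,0,0,0,0,0,25]'; python3 - <<'E'
from h import *
f,st=grab("wrist","w9"); print(st["ft_torque"],st["tool_pos"],st["ee_rot"])
s,_=grab("scene","s9")
a=cv2.convertScaleAbs(cv2.resize(f["img"][170:350,190:390,::-1],None,fx=2,fy=2),alpha=2)
b=cv2.resize(s["img"][170:350,130:330,::-1],None,fx=2,fy=2)
cv2.imwrite("pics/c9.png",np.hstack([a,b]))
E
```

```text
t: 30.15
tool_pos: [558.7, 160.8, 88.0]
ee_rot: [3.138, -0.001, 0.597]
wrist_force: [0.6, -5.2, 4.9]
width: 38.5
[-1.22524831  0.02558907  0.00828156] [558.71488263 160.83447816  88.00494535] [ 3.13786012e+00 -1.22636069e-03  5.96975204e-01]
```

View pics/c9.png

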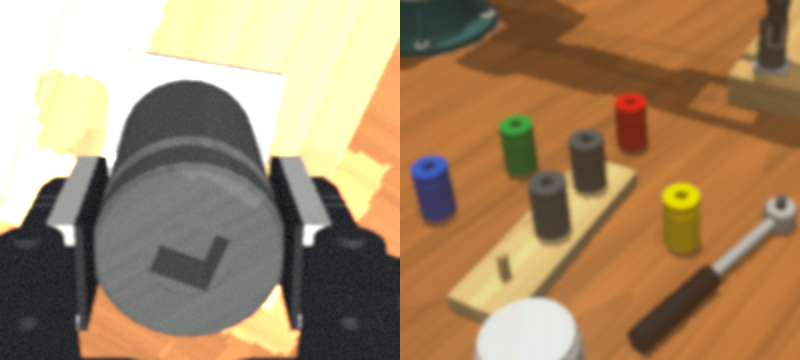

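The drive square is at the same 18.4° in the grip, so the socket has not slipped. It is upright on the washer, b and c stand on their dowels, and nothing else has moved.

```bash
python3 -c 'from plant import manip;print(manip.finish_job())'
```

```text
the job is handed in; nothing more can be done
None
```

The job is handed in at about 30 s, with the nut turned about 45° clockwise by `socket_a`, the one that fits. The arm is still gripping `socket_a`, upright and seated over the nut.

**Which socket fits** (I named them `a`, `b` and `c` by position, from the rack's -y end):
- **`c`:** it stopped on the nut's top at every angle and offset I tried, so it is too small. It is back on its dowel.
- **`b`:** it dropped to the washer, but after 32° of turning a picture showed the nut had not moved. It is too large and is back on its dowel.
- **`a`:** it slid down to the washer, and a picture after 40° of tool turn showed the nut had moved about 25.5°, the rest being play. I reseated it and turned about 20° more.

**Last checks:**
- **Seating:** TCP height was 88 mm against about 87 expected for seated, with about 5 N of contact.
- **Slip:** the drive square sits at the same angle in the grip as before, so the socket did not slip.
- **Other things:** `b` and `c` stand upright on their dowels. The look-alikes, ratchet and tin appear undisturbed; the glue bottle and tape measure were outside the last picture.

**Less certain:** the wrist torque never clearly showed the nut's 0.2 N m, so the turn rests on pictures of the nut and the tool angle. The last 20° was not seen directly because the socket covers the nut. I viewed 12 pictures, two over the budget of 10.

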